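Switch off the egg cooker and lift the boiled egg out with tongs

ROBOT

A 6-joint arm with a two-finger parallel gripper is mounted at the origin on the work surface. World frame = base frame: x ahead of the robot, y to its left, z up, the work surface at z = 0. Lengths are in mm, angles in rad, forces in N, time in s.
With the tool pointing down it reaches from about 275 to 825 mm from the base axis. Payload 4.9 kg.
Tool frame: the origin (TCP) lies where the fingers leave the gripper's body, on its centre line; the fingertips stand 73 mm ahead of it and the grasp point (between the pads) lies 54 mm ahead of it (r.hold_point_z is the distance from the TCP to the grasp point, in mm); z points along the fingers, y is the direction in which the jaws open and shut (so a half turn about z gives the same grasp; the last joint's range is limited). The gripper opens to 85 mm and grips with 20 to 120 N. Pads are 22 mm wide; open, the fingers measure 114 mm over their backs; the gripper's body (76 mm by 85 mm) begins 54 mm behind the grasp point. The pads swing forward as they close: fully open they stand 13 mm farther back than shut.
Start: joints at [-1.401, 0.326, -0.193, 1.052, 0, 1.437], TCP at [164.544, -524.828, 303.881] pointing down, gripper open.
Joint ranges: [-2.65, 2.65], [-0.97, 1.79], [-1.3, 1.35], [-1.93, 2.1], [-1.47, 1.37], [-3.14, 3.14]. Speed limits (rad/s): [2.57, 2.57, 3.14, 3.14, 3.14, 3.14].

INTERFACE

Orientations are given as a rotation vector (axis times angle).
In Python, from bench import monitor, eyes, r gives the robot as it stands.
- The arm moves only by the tool arm_command, never from a script. Its argument "plan" is a list of rows, each an object with "claw": the gripper's target within -1 to 1 (fully open at 1, half-way at 0, shut at -1); "dp": the shift along the tool's x, y, z in m, a list of three; "roll": the turn about the tool's z in degrees. A call has exactly 10 rows; each row shifts and turns the commanded pose from where the row before left it, along the tool's axes as they then stand; what a row does not reach is not made up. A row lasts 1/12 s, in which the tool goes at most 41.7 mm and 7.16 degrees, less where a joint would pass 70% of its speed; a pose out of reach is approached as far as the arm can. A call with a gripper value outside its range is refused whole. The fingers move at their own pace and stop on an object; "squeeze" is the grip in N (left out, the last holds). Time passes only in rows, so rows that do not move let the fingers close, or fill a call up. It gives the time, the measured TCP pose, the force and the opening at its end, in the units of the state.
- monitor.get_obs(): the state, without advancing time (a new reading comes with each control period).
- eyes.camera(name): name is "scene" or "side" or "wrist"; returns the picture (400x640x3 uint8, red, green, blue); there is no depth.
- eyes.calibration(name): a dict with "intrinsics" (3x3 intrinsics, pixels), "distortion" ([k1, k2, p1, p2, k3] as OpenCV has them; the pictures are not rectified), "xyz" and "attitude" of the camera in the world. Camera axes: x right, y up, looking along -z (the intrinsics and any distortion apply to the point x, -y, -z); pixel columns grow to the right and rows downward; lengths in mm; the calibration is good to about 2 mm. A picture is of the moment at which its call begins: read the wrist's pose just before it. calibration takes no time and is no camera call; for the wrist camera it gives the pose at the moment of the call.
- r.hand_in(): hands the job in, once; it reports no verdict.
The state is a dict: "time": time; "q": joint angles; "joint_velocities": joint speeds; "effort": joint torques, N m; "tool_pos": TCP position; "tool_rot": TCP orientation; "ft_force": force on the tool from outside, world axes, zero at the start; "torque": the same for the moment, N m; "gripper_width": finger opening in mm.
Only numpy, scipy, OpenCV 4.12 (cv2) and the standard library are available. Lean on these libraries where they do the work, as an engineer would, in place of code of your own. Each camera call takes 0.05 s, during which the arm holds its last target.

TASK

The egg is done: on the egg cooker's console press the small round lock key, let it come up again, then press the square off key, leaving the long bar-shaped start key alone. Then pick up the spring tongs by their rubber grips, close their jaws on the egg and lift it out of its seat without touching the egg with the gripper or dropping it, to about 8 cm above where it sat. Finish while still holding the egg up in the tongs (do not put anything down), and do not push the jar, pepper mill or tumbler about.

Things in the scene. Friction and masses are not known exactly. Their poses are not given: they have to be found in the camera images.
- cooker: White egg cooker fixed to the counter, lid off. Origin on the counter; +x points from key console to bowl. Console: x -130 to -30, y -85 to 85 mm, top 35 mm above the counter. Behind it a round bowl of radius 86 mm, centred at x 35 mm, with a flat steel tray 79 mm above the counter. A small ring in the middle of the tray (40 mm across, top 93 mm above the counter) seats the egg.
- seat (a point): Centre of the top of the egg's seat ring, on the cooker 35 mm in +x of its origin, 93 mm above the counter.
- lock_top (a point): Centre of the top of the lock key: small and round, 16 mm across. The three grey keys stand in a row along the cooker's y, 50 mm apart, in any order, tops 48 mm above the counter, 13 mm above the console.
- stop_top (a point): Centre of the top face of the off key: the square key, 26 x 26 mm; works like the lock key.
- start_top (a point): Centre of the top face of the start key: the long bar key, 36 mm (along the cooker's x) by 13 mm; works like the others. Not to be pressed.
- lock_key (a joint): Travel of the lock key, straight down, m: 0 up, 0.006 fully down; pressed beyond 0.004. About 0.7 N to start it, 5 N to the stop; it springs back when left. All keys work alike.
- stop_key (a joint): Travel of the square off key, m: 0 up, 0.006 fully down.
- start_key (a joint): Travel of the start key, m: 0 up, 0.006 fully down; leave it up.
- egg: Brown boiled egg, about 55 g, 43 mm across and 56 mm tall, standing upright in the seat ring. Origin at its centre, about 112 mm above the counter (19 mm above the ring's top, on the seat's axis) at the start.
- tongs: Steel spring tongs, 250 mm long, about 110 g, lying on edge on the counter, closing horizontally. Origin on the counter under the middle of the grips; +x points along the tongs to the jaws, z up; pivot 95 mm behind the origin. At the origin each arm has a black rubber grip 55 mm long, 34 mm high (z 0 to 34), 56 mm over the two when open: hold them here from above, closing across.
- tongs_grip (a point): Midway between the grips, 17 mm above the underside. The spring pushes each grip out with 4 N when open, 9 N when closed on the egg. 1 mm less over the grips closes the jaw gap by 2.2 mm. At 52 mm over the grips the tongs are held safely (5 N) and the jaws still clear the egg by about 11 mm a side; on the egg they measure about 35 mm, and 20 to 30 N of grip holds it firmly.
- tongs_jaws (a point): Midway between the jaws, 115 mm ahead of the grip point, 17 mm above the underside; the egg's centre belongs here. The hollow jaws are 40 mm long and 24 mm high (5 to 29 mm above the underside), when open 74 mm apart at the narrowest and 98 mm over their backs.
- tong_left (a joint): Closing angle of each arm of the tongs (both move alike), rad: 0 fully open, about 0.11 closed on the egg, 0.18 fully shut.
- jar: Glass storage jar with steel lid, 84 mm across, 130 mm tall; origin at its underside. Bystander.
- mill: Black pepper mill, 52 mm across, 135 mm tall; origin at its underside. Bystander.
- tumbler: Glass tumbler standing upside down, 72 mm across, 100 mm tall; origin on the counter under its middle. Bystander.
There are look-alikes about, which are no part of the job. Of the things shaped like the egg, the brown one is meant.

How it is judged:
By the outcome, as a careful person would: the job done as asked, in the order asked, and still so for the second after the job is handed in, while the arm keeps its last pose, push and grip.
It also fails if it takes over 69 s, if anything falls off the work surface, if the arm or the gripper's body presses on something with over 40 N, if the wrist force passes 120 N, or if a joint passes its speed limit or range.

## Working session

There is one attempt and no reset: what is moved stays moved. The work goes in short steps, Python scripts to look and compute and a tool call to move; the robot and the scene stay as the last step left them, time stands still between calls to the robot, and variables do not carry over. Pictures are saved under pics/ and viewed, and the job is handed in when it is done.

Besides the shell and the picture viewer there is one more tool, called after "Request:" in YAML: its name, and indented under it one key for each argument. arm_command: Moves the arm, as the interface text tells. Its arguments: {"type":"object","properties":{"plan":{"type":"array"},"squeeze":{"type":"number"}},"required":["plan"]}

```bash
mkdir -p pics; ls
python3 - <<'E'
from bench import monitor, eyes, r
import cv2
print(monitor.get_obs())
for n in ("scene","side","wrist"):
    c=eyes.calibration(n); print(n,c)
    cv2.imwrite(f"pics/{n}0.png",eyes.camera(n)[:,:,::-1])
print(r.hold_point_z)
E
```

```text
pics
{'time': 0.0, 'q': array([-1.40119089e+00,  3.26964429e-01, -1.93616766e-01,  1.05201226e+00,
        1.97926005e-05,  1.43658809e+00]), 'joint_velocities': array([ 3.96511194e-04,  1.34137637e-04, -2.20700510e-03, -3.50114290e-05,
       -2.77173618e-03, -8.37173537e-05]), 'effort': array([-6.83422240e-04, -4.43393862e+01,  2.62442762e+01,  1.54870818e-02,
       -9.91702132e-05,  2.80014672e-05]), 'tool_pos': array([ 164.46860341, -524.33397032,  303.07806664]), 'tool_rot': array([-3.10363860e+00, -4.75124126e-01,  1.88631939e-05]), 'ft_force': array([-0.7815208 ,  0.23390198, -0.27669933]), 'torque': array([0.00871436, 0.03832844, 0.01921363]), 'gripper_width': 85.7092766101206}
scene {'intrinsics': array([[425.10655759,   0.        , 319.2512339 ],
       [  0.        , 425.10655759, 201.9776871 ],
       [  0.        ,   0.        ,   1.        ]]), 'distortion': array([0.02740254, 0.        , 0.        , 0.        , 0.        ]), 'xyz': array([1516.38768439,  514.00563436,  924.92582097]), 'attitude': array([0.54343731, 0.89630992, 1.94209128])}
side {'intrinsics': array([[377.27310597,   0.        , 322.61967737],
       [  0.        , 377.27310597, 196.90944527],
       [  0.        ,   0.        ,   1.        ]]), 'distortion': array([-0.06257029,  0.        ,  0.        ,  0.        ,  0.        ]), 'xyz': array([570.87699813, 680.33371636, 777.49509005]), 'attitude': array([ 0.04358324, -1.19896881, -2.87810069])}
wrist {'intrinsics': array([[347.00814425,   0.        , 325.63752819],
       [  0.        , 347.00814425, 197.66699732],
       [  0.        ,   0.        ,   1.        ]]), 'distortion': array([0.02003157, 0.        , 0.        , 0.        , 0.        ]), 'xyz': array([ 231.33514794, -503.21297864,  374.35577427]), 'attitude': array([-0.23860529,  0.1784764 , -1.25817086])}
53.900000000000006
```

View pics/scene0.png

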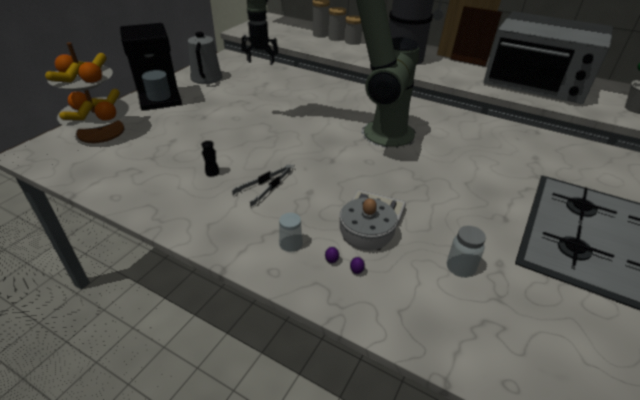

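View pics/side0.png

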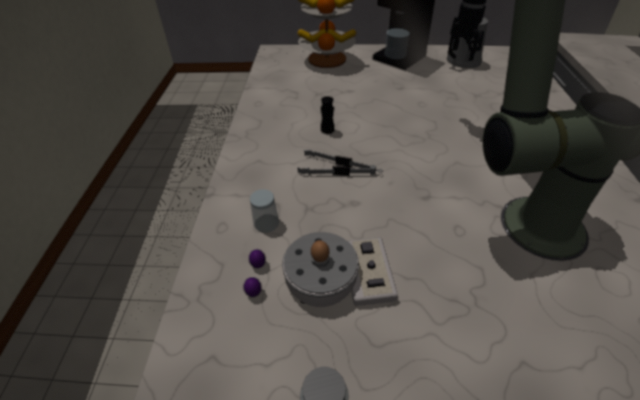

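View pics/wrist0.png

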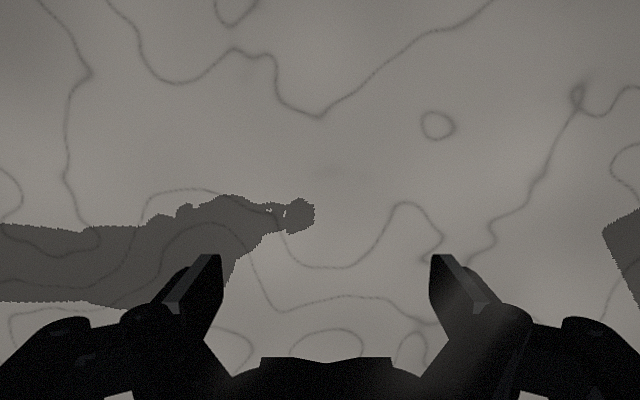

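Scene shows the brown egg at (369,207) on the cooker. The purple look-alikes are at (332,255) and (357,265), and the tongs are near (265,183). In the side view the keys run (367,247) square, (371,264) round and (375,282) bar. Next I'll enlarge these areas.

```bash
cat > h.py <<'E'
import numpy as np, cv2
from scipy.spatial.transform import Rotation as R
from scipy.optimize import least_squares
def ray(c,uv):
    K,d=c["intrinsics"],c["distortion"]
    p=cv2.undistortPoints(np.array([[uv]],float),K,d)[0,0]
    return c["xyz"], R.from_rotvec(c["attitude"]).apply([p[0],-p[1],-1])
def onz(c,uv,z):
    o,v=ray(c,uv); return o+v*(z-o[2])/v[2]
def proj(c,P):
    q=R.from_rotvec(c["attitude"]).inv().apply(np.atleast_2d(P)-c["xyz"])
    return cv2.projectPoints(q*[1,-1,-1],np.zeros(3),np.zeros(3),c["intrinsics"],c["distortion"])[0][:,0]
def tri(obs):
    A=np.zeros((3,3));b=np.zeros(3)
    for c,uv in obs:
        o,v=ray(c,uv);v=v/np.linalg.norm(v);M=np.eye(3)-np.outer(v,v);A+=M;b+=M@o
    X=np.linalg.solve(A,b); return X,[np.round(proj(c,X)[0]-uv,1) for c,uv in obs]
def crop(img,x0,y0,x1,y1,s,name):
    im=cv2.resize(img[y0:y1,x0:x1],None,fx=s,fy=s,interpolation=cv2.INTER_CUBIC)
    cv2.imwrite(name,cv2.convertScaleAbs(im,alpha=1.6,beta=10))
E
python3 - <<'E'
import cv2
from h import *
s=cv2.imread("pics/scene0.png");d=cv2.imread("pics/side0.png")
crop(s,225,150,425,260,4,"pics/s1.png")
crop(d,230,130,430,310,3,"pics/d1.png"); crop(d,290,140,390,190,8,"pics/d2.png")
E
```

```text
(no output)
```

View pics/s1.png

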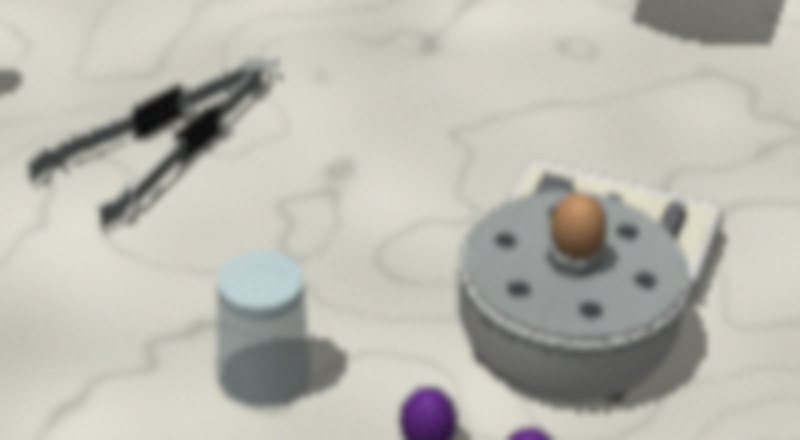

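View pics/d1.png

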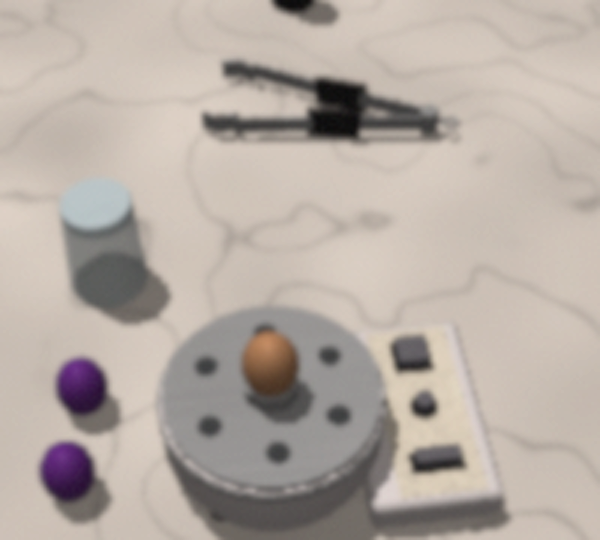

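View pics/d2.png

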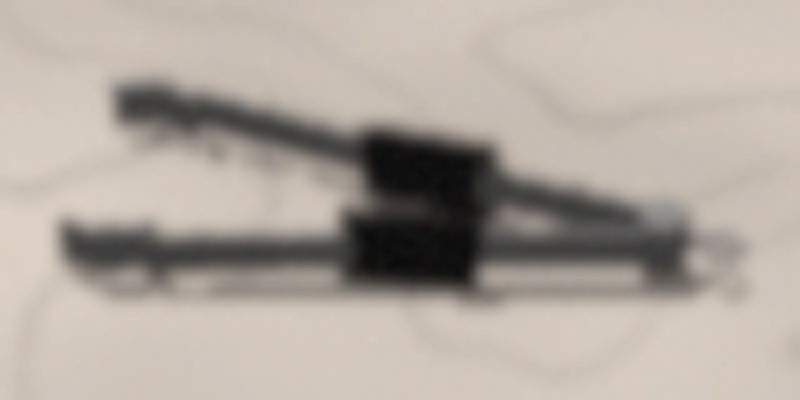

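Run:
```python
from h import *
from bench import eyes
s=eyes.calibration("scene");d=eyes.calibration("side")
np.set_printoptions(precision=1,suppress=True)
D=lambda x,y:(x/3+230,y/3+130); S=lambda x,y:(x/4+225,y/4+150); D2=lambda x,y:(x/8+290,y/8+140)
k={n:onz(d,D(*p),48) for n,p in dict(sq=(410,350),lock=(424,401),bar=(437,455)).items()}; print(k)
print("egg",tri([(s,S(579,227)),(d,D(270,365))]))
print("sq",tri([(s,S(556,183)),(d,D(410,350))]))
# tongs on plane 34 / 29
print("gripU",onz(d,D2(435,145),34),"gripL",onz(d,D2(415,228),34),"jawU",onz(d,D2(118,95),29),"jawL",onz(d,D2(65,230),29),"piv",onz(d,D2(665,210),29))
print("scene gripL",onz(s,S(155,103),34),"gripR",onz(s,S(200,125),34),"jaws",onz(s,S(35,160),29),onz(s,S(103,208),29),onz(s,S(268,68),29))
for n,x,y in(("tumb",262,280),):print(onz(s,S(x,y),100),onz(d,D(97,205),100))
```

```text
{'sq': array([494.7, 114.7,  48. ]), 'lock': array([486.2, 164.3,  48. ]), 'bar': array([479.3, 213. ,  48. ])}
egg (array([604.1, 180.3, 111.6]), [array([-0.1, -0.2]), array([-0.1,  0.2])])
sq (array([494.9, 116.3,  50.2]), [array([0., 0.]), array([ 0., -0.])])
gripU [ 545.3 -241.8   34. ] gripL [ 553.3 -191.9   34. ] jawU [ 672.  -278.4   29. ] jawL [ 686.7 -194.9   29. ] piv [ 457.4 -209.7   29. ]
scene gripL [ 557.3 -241.9   34. ] gripR [ 563.3 -190.    34. ] jaws [ 670.7 -285.    29. ] [ 692.1 -197.9   29. ] [ 454.8 -189.9   29. ]
[763.6   4.7 100. ] [758.3   5.1 100. ]
```

Request:
arm_command:
  plan:
    - {"claw": 1, "dp": [0.036, -0.019, 0], "roll": 2}
    - {"claw": 1, "dp": [0.036, -0.019, 0], "roll": 2}
    - {"claw": 1, "dp": [0.036, -0.019, 0], "roll": 2}
    - {"claw": 1, "dp": [0.036, -0.019, 0], "roll": 2}
    - {"claw": 1, "dp": [0.036, -0.019, 0], "roll": 0}
    - {"claw": 1, "dp": [0.036, -0.019, 0], "roll": 0}
    - {"claw": 1, "dp": [0.036, -0.019, 0], "roll": 0}
    - {"claw": 1, "dp": [0.036, -0.019, 0], "roll": 0}
    - {"claw": 1, "dp": [0.036, -0.019, 0], "roll": 0}
    - {"claw": 1, "dp": [0, 0, 0], "roll": 0}

```text
time: 0.98
tool_pos: [451.5, -288.0, 303.7]
tool_rot: [-3.128, -0.27, -0.004]
ft_force: [-1.1, -1.1, 0.1]
gripper_width: 85.2
```

```bash
cat >> h.py <<'E'
def look(name,tag,f="pics/"):
    from bench import eyes,monitor
    import pickle
    o=monitor.get_obs(); c=eyes.calibration(name); im=eyes.camera(name)[:,:,::-1]
    cv2.imwrite(f+tag+".png",cv2.convertScaleAbs(im,alpha=1.4,beta=10)); pickle.dump((c,o),open(f+tag+".pkl","wb"))
    return c,o
def load(tag):
    import pickle; return pickle.load(open("pics/"+tag+".pkl","rb"))
def tcp(o):
    Rm=R.from_rotvec(o["tool_rot"]); x=Rm.apply([1,0,0]); z=Rm.apply([0,0,1])
    return np.round(o["tool_pos"],1),"yaw",round(np.degrees(np.arctan2(x[1],x[0])),2),"z",np.round(z,3)
def todo(o,target_xyz=None,yaw=None):
    Rm=R.from_rotvec(o["tool_rot"])
    return np.round(Rm.inv().apply(np.array(target_xyz)-o["tool_pos"]),1)
E
python3 - <<'E'
from h import *
c,o=look("wrist","w1"); print(tcp(o),c["xyz"],R.from_rotvec(c["attitude"]).apply([0,0,-1]))
E
```

```text
(array([ 451.5, -288. ,  303.7]), 'yaw', np.float64(9.87), 'z', array([ 0.002,  0.002, -1.   ])) [ 520.2966487  -275.68777722  375.0508337 ] [-0.26897607 -0.04448852 -0.96211883]
```

View pics/w1.png

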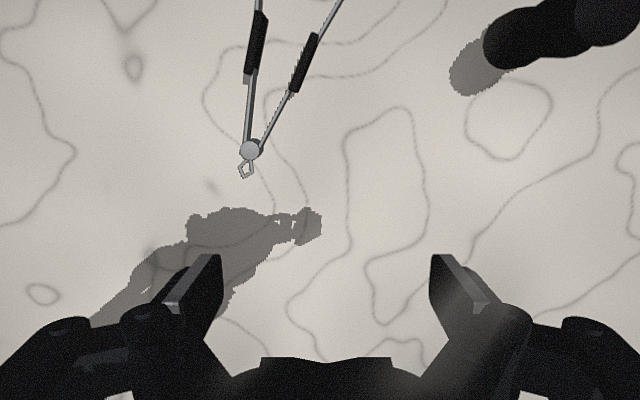

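Run:
```python
from h import *
np.set_printoptions(precision=1,suppress=True)
c,o=load("w1")
a,b,p=onz(c,(257,42),34),onz(c,(304,62),34),onz(c,(250,149),30)
print(a,b,(a+b)/2,np.linalg.norm(a-b),p,np.degrees(np.arctan2(*((a+b)/2-p)[1::-1])),np.linalg.norm((a+b)/2-p))
print(todo(o,(444,159,230)), todo(o,(490,-200,304)))
```

```text
[ 558.2 -205.4   34. ] [ 549.  -249.8   34. ] [ 553.6 -227.6   34. ] 45.32416330479491 [ 460.4 -209.    30. ] -11.252761940207018 95.08686103291488
[  69.1 -441.5   74.6] [ 53. -80.  -0.]
```

Request:
arm_command:
  plan:
    - {"claw": -1, "dp": [0.006, -0.038, 0.0], "roll": 0}
    - {"claw": -1, "dp": [0.006, -0.038, 0.0], "roll": 0}
    - {"claw": -1, "dp": [0.006, -0.038, 0.0], "roll": 0}
    - {"claw": -1, "dp": [0.006, -0.038, 0.0], "roll": 0}
    - {"claw": -1, "dp": [0.006, -0.038, 0.007], "roll": 0}
    - {"claw": -1, "dp": [0.006, -0.038, 0.007], "roll": 0}
    - {"claw": -1, "dp": [0.006, -0.038, 0.007], "roll": 0}
    - {"claw": -1, "dp": [0.006, -0.038, 0.007], "roll": 0}
    - {"claw": -1, "dp": [0.006, -0.038, 0.007], "roll": 0}
    - {"claw": -1, "dp": [0.006, -0.038, 0.007], "roll": 0}

```text
time: 1.87
tool_pos: [443.6, 92.9, 261.6]
tool_rot: [3.131, 0.254, 0.0]
ft_force: [1.1, -0.1, -1.2]
gripper_width: 0.0
```

Request:
arm_command:
  plan:
    - {"claw": -1, "dp": [0.003, -0.03, 0.01], "roll": 0}
    - {"claw": -1, "dp": [0.003, -0.03, 0.01], "roll": 0}
    - {"claw": -1, "dp": [0, 0, 0], "roll": 0}
    - {"claw": -1, "dp": [0, 0, 0], "roll": 0}
    - {"claw": -1, "dp": [0, 0, 0], "roll": 0}
    - {"claw": -1, "dp": [0, 0, 0], "roll": 0}
    - {"claw": -1, "dp": [0, 0, 0], "roll": 0}
    - {"claw": -1, "dp": [0, 0, 0], "roll": 0}
    - {"claw": -1, "dp": [0, 0, 0], "roll": 0}
    - {"claw": -1, "dp": [0, 0, 0], "roll": 0}

```text
time: 2.7
tool_pos: [441.0, 149.0, 242.1]
tool_rot: [-3.128, -0.262, -0.0]
ft_force: [0.4, -0.2, 0.6]
gripper_width: 0.2
```

Run:
```python
from h import *
c,o=look("wrist","w2"); print(tcp(o),c["xyz"])
```

```text
(array([441. , 149. , 242.1]), 'yaw', np.float64(9.56), 'z', array([-0.   ,  0.002, -1.   ])) [510.04872485 160.85215294 313.25201547]
```

View pics/w2.png

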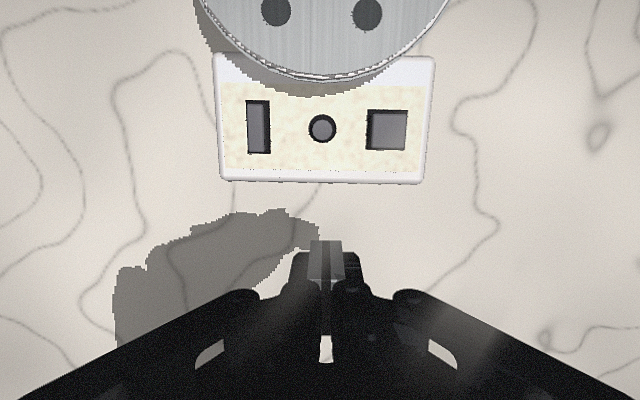

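Run:
```python
from h import *
from bench import eyes
np.set_printoptions(precision=1,suppress=True)
c,o=load("w2")
P={n:onz(c,uv,48) for n,uv in dict(bar=(258,127),lock=(322,129),sq=(388,131)).items()}
print(P,np.linalg.norm(P["bar"]-P["sq"]))
d=eyes.calibration("side")
print("tri lock",tri([(c,(322,129)),(d,(371.3,263.7))]),tri([(c,(388,131)),(d,(366.7,246.7))]))
print(proj(c,o["tool_pos"]+[0,0,-73]))
for n in("lock","sq"): print(n,todo(o,[*P[n][:2],48+73+20]))
v=P["bar"]-P["sq"];print(np.degrees(np.arctan2(-v[0],v[1])))
```

```text
{'bar': array([481. , 208.3,  48. ]), 'lock': array([487.6, 160.7,  48. ]), 'sq': array([494.4, 111.5,  48. ])} 97.7249423324945
tri lock (array([486.4, 160.7,  42.8]), [array([-0.2,  0.9]), array([-0.3, -0. ])]) (array([494. , 110.5,  42.4]), [array([-0.,  0.]), array([-0., -0.])])
[[327.2 258.7]]
lock [ 47.9  -3.6 101.1]
sq [ 46.4  46.1 101. ]
7.838218962398573
```

Request:
arm_command:
  plan:
    - {"claw": -1, "dp": [0.012, -0.0013, 0.0], "roll": 0}
    - {"claw": -1, "dp": [0.012, -0.0013, 0.01], "roll": 0.8}
    - {"claw": -1, "dp": [0.012, -0.0013, 0.02], "roll": 0.8}
    - {"claw": -1, "dp": [0.0115, -0.0013, 0.02], "roll": 0}
    - {"claw": -1, "dp": [0, 0, 0.02], "roll": 0}
    - {"claw": -1, "dp": [0, 0, 0.02], "roll": 0}
    - {"claw": -1, "dp": [0, 0, 0.017], "roll": 0}
    - {"claw": -1, "dp": [0, 0, 0.01], "roll": 0}
    - {"claw": -1, "dp": [0, 0, 0], "roll": 0}
    - {"claw": -1, "dp": [0, 0, 0], "roll": 0}

```text
time: 3.58
tool_pos: [488.2, 152.7, 124.9]
tool_rot: [-3.122, -0.241, 0.003]
ft_force: [-0.0, -0.5, -1.3]
gripper_width: 0.1
```

Run:
```python
from h import *
c,o=look("wrist","w3"); print(tcp(o),c["xyz"],o["ft_force"],proj(c,[[487.6,160.7,48],[487,164,48]]))
c,o=look("side","d3")
im=cv2.imread("pics/d3.png"); crop(im,300,200,420,310,6,"pics/d3c.png")
```

```text
(array([488.2, 152.7, 124.9]), 'yaw', np.float64(8.83), 'z', array([-0.003,  0.01 , -1.   ])) [557.57668219 163.09603033 195.94388495] [-0.00541331 -0.52910853 -1.32503925] [[311.27375191 253.40056483]
 [304.07175156 253.53955028]]
```

View pics/w3.png

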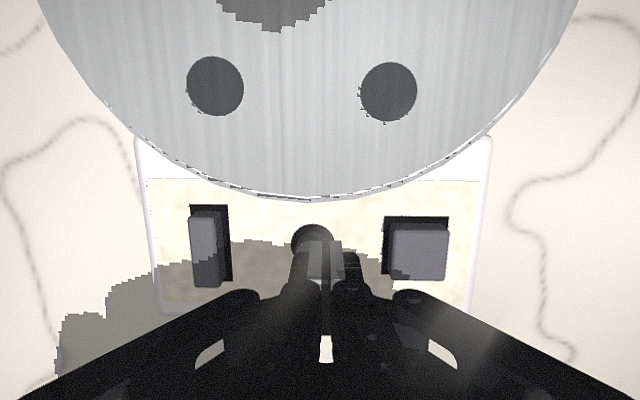

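View pics/d3c.png

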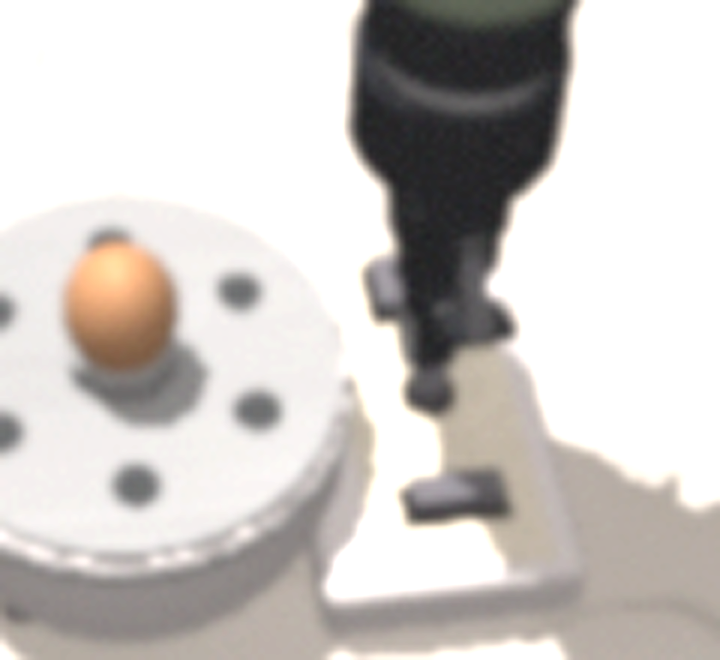

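Request:
arm_command:
  plan:
    - {"claw": -1, "dp": [0.0007, -0.004, 0.0], "roll": 0}
    - {"claw": -1, "dp": [0, -0.004, 0.0], "roll": 0}
    - {"claw": -1, "dp": [0, 0, 0], "roll": 0}
    - {"claw": -1, "dp": [0, 0, 0], "roll": 0}
    - {"claw": -1, "dp": [0, 0, 0], "roll": 0}
    - {"claw": -1, "dp": [0, 0, 0], "roll": 0}
    - {"claw": -1, "dp": [0, 0, 0], "roll": 0}
    - {"claw": -1, "dp": [0, 0, 0], "roll": 0}
    - {"claw": -1, "dp": [0, 0, 0], "roll": 0}
    - {"claw": -1, "dp": [0, 0, 0], "roll": 0}

```text
time: 4.52
tool_pos: [488.4, 156.4, 124.9]
tool_rot: [-3.118, -0.25, 0.002]
ft_force: [-0.4, 0.7, -0.2]
gripper_width: -0.4
```

Run:
```python
from h import *
c,o=look("wrist","w4"); print(tcp(o),o["ft_force"])
c,o=look("side","d4")
a=cv2.imread("pics/w4.png")[200:300,260:400];b=cv2.imread("pics/d4.png")[225:285,335:419]
cv2.imwrite("pics/m4.png",np.hstack([cv2.resize(a,(400,286)),cv2.resize(b,(400,286))]))
```

```text
(array([488.4, 156.4, 124.9]), 'yaw', np.float64(9.16), 'z', array([-0.002,  0.014, -1.   ])) [-0.43216698  0.68055088 -0.18435639]
```

View pics/m4.png

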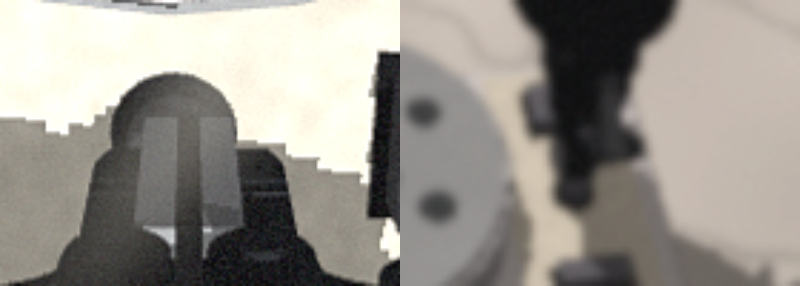

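Request:
arm_command:
  plan:
    - {"claw": -1, "dp": [0, -0.002, 0.0], "roll": 0}
    - {"claw": -1, "dp": [0, -0.002, 0.0], "roll": 0}
    - {"claw": -1, "dp": [0, 0, 0.002], "roll": 0}
    - {"claw": -1, "dp": [0, 0, 0.002], "roll": 0}
    - {"claw": -1, "dp": [0, 0, 0.002], "roll": 0}
    - {"claw": -1, "dp": [0, 0, 0.001], "roll": 0}
    - {"claw": -1, "dp": [0, 0, 0], "roll": 0}
    - {"claw": -1, "dp": [0, 0, 0], "roll": 0}
    - {"claw": -1, "dp": [0, 0, 0], "roll": 0}
    - {"claw": -1, "dp": [0, 0, 0], "roll": 0}

```text
time: 5.45
tool_pos: [488.3, 158.4, 118.2]
tool_rot: [-3.116, -0.254, 0.002]
ft_force: [-0.2, 0.2, 2.7]
gripper_width: 0.0
```

Run:
```python
from h import *
from bench import monitor
for i in range(1):
    o=monitor.get_obs(); print(tcp(o),o["ft_force"],o["torque"])
```

```text
(array([488.3, 158.4, 118.2]), 'yaw', np.float64(9.33), 'z', array([-0.002,  0.015, -1.   ])) [-0.22539196  0.226441    2.65663764] [ 0.02696464 -0.01286844  0.00404735]
```

Request:
arm_command:
  plan:
    - {"claw": -1, "dp": [0, 0, 0.001], "roll": 0}
    - {"claw": -1, "dp": [0, 0, 0.001], "roll": 0}
    - {"claw": -1, "dp": [0, 0, 0.001], "roll": 0}
    - {"claw": -1, "dp": [0, 0, 0.0002], "roll": 0}
    - {"claw": -1, "dp": [0, 0, 0], "roll": 0}
    - {"claw": -1, "dp": [0, 0, 0], "roll": 0}
    - {"claw": -1, "dp": [0, 0, 0], "roll": 0}
    - {"claw": -1, "dp": [0, 0, 0], "roll": 0}
    - {"claw": -1, "dp": [0, 0, 0], "roll": 0}
    - {"claw": -1, "dp": [0, 0, 0], "roll": 0}

```text
time: 6.28
tool_pos: [488.3, 158.4, 114.9]
tool_rot: [-3.116, -0.254, 0.002]
ft_force: [-0.4, 0.1, 5.4]
gripper_width: 0.1
```

Run:
```python
from h import *
c,o=look("side","d5"); print(tcp(o),o["ft_force"],todo(o,(494.4,111.5,128)))
c,o=look("wrist","w5")
a=cv2.imread("pics/w5.png")[200:300,260:400];b=cv2.imread("pics/d5.png")[225:285,335:419]
cv2.imwrite("pics/m5.png",np.hstack([cv2.resize(a,(400,286)),cv2.resize(b,(400,286))]))
```

```text
(array([488.3, 158.4, 114.9]), 'yaw', np.float64(9.33), 'z', array([-0.002,  0.015, -1.   ])) [-0.3582097   0.10278208  5.43818937] [ -1.5  47.1 -13.8]
```

View pics/m5.png

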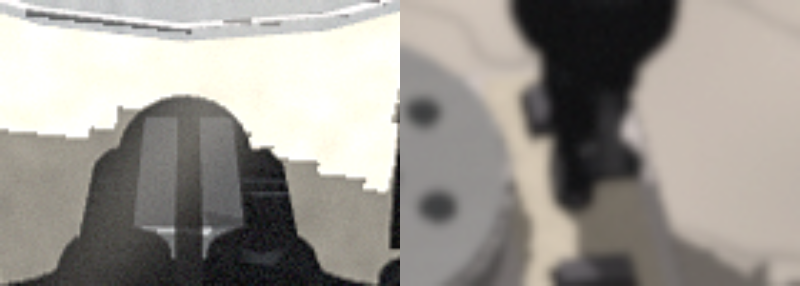

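Request:
arm_command:
  plan:
    - {"claw": -1, "dp": [0, 0, -0.008], "roll": 0}
    - {"claw": -1, "dp": [0, 0, -0.008], "roll": 0}
    - {"claw": -1, "dp": [0, 0, 0], "roll": 0}
    - {"claw": -1, "dp": [0, 0.012, 0], "roll": 0}
    - {"claw": -1, "dp": [0, 0.012, 0], "roll": 0}
    - {"claw": -1, "dp": [-0.0007, 0.012, 0], "roll": 0}
    - {"claw": -1, "dp": [-0.0007, 0.012, 0], "roll": 0}
    - {"claw": -1, "dp": [0, 0, 0.003], "roll": 0}
    - {"claw": -1, "dp": [0, 0, 0.003], "roll": 0}
    - {"claw": -1, "dp": [0, 0, 0], "roll": 0}

```text
time: 7.22
tool_pos: [494.1, 110.3, 123.3]
tool_rot: [-3.116, -0.253, 0.004]
ft_force: [0.1, 0.1, 0.4]
gripper_width: 0.1
```

Run:
```python
from h import *
c,o=look("wrist","w6"); print(tcp(o),o["ft_force"],todo(o,(494.4,111.5,124)))
```

```text
(array([494.1, 110.3, 123.3]), 'yaw', np.float64(9.28), 'z', array([-0.004,  0.016, -1.   ])) [0.08243617 0.06151121 0.39341246] [ 0.5 -1.1 -0.7]
```

View pics/w6.png

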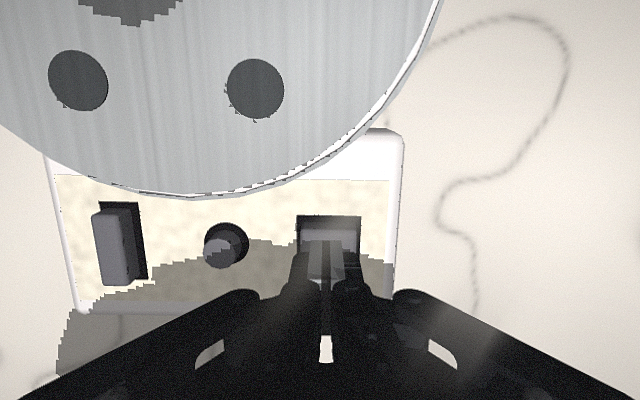

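The lock key at (220,252) is up again, and the tip is centred on the square key at (327,245). Pressing.

Request:
arm_command:
  plan:
    - {"claw": -1, "dp": [0, 0, 0.002], "roll": 0}
    - {"claw": -1, "dp": [0, 0, 0.002], "roll": 0}
    - {"claw": -1, "dp": [0, 0, 0.002], "roll": 0}
    - {"claw": -1, "dp": [0, 0, 0.0015], "roll": 0}
    - {"claw": -1, "dp": [0, 0, 0.001], "roll": 0}
    - {"claw": -1, "dp": [0, 0, 0], "roll": 0}
    - {"claw": -1, "dp": [0, 0, 0], "roll": 0}
    - {"claw": -1, "dp": [0, 0, 0], "roll": 0}
    - {"claw": -1, "dp": [0, 0, 0], "roll": 0}
    - {"claw": -1, "dp": [0, 0, 0], "roll": 0}

```text
time: 8.1
tool_pos: [494.6, 111.0, 115.8]
tool_rot: [-3.115, -0.254, 0.002]
ft_force: [-1.2, 1.4, 4.6]
gripper_width: -0.1
```

Request:
arm_command:
  plan:
    - {"claw": -1, "dp": [0, 0, -0.02], "roll": 0}
    - {"claw": -1, "dp": [0, 0, -0.035], "roll": 0}
    - {"claw": -1, "dp": [-0.004, 0.02, -0.03], "roll": 0}
    - {"claw": 0.5, "dp": [-0.005, 0.036, -0.015], "roll": 0}
    - {"claw": 1, "dp": [-0.005, 0.038, -0.014], "roll": 0}
    - {"claw": 1, "dp": [-0.005, 0.038, 0], "roll": 0}
    - {"claw": 1, "dp": [-0.005, 0.038, 0], "roll": 0}
    - {"claw": 1, "dp": [-0.005, 0.038, 0], "roll": 0}
    - {"claw": 1, "dp": [-0.005, 0.038, 0], "roll": 0}
    - {"claw": 1, "dp": [-0.005, 0.038, 0], "roll": 0}

```text
time: 8.93
tool_pos: [501.9, -179.4, 224.8]
tool_rot: [-3.116, -0.254, 0.003]
ft_force: [0.8, -0.7, -0.5]
gripper_width: 82.9
```

Request:
arm_command:
  plan:
    - {"claw": 1, "dp": [0, 0.03, 0], "roll": 0}
    - {"claw": 1, "dp": [0, 0.012, 0], "roll": 0}
    - {"claw": 1, "dp": [0, 0, 0], "roll": 4}
    - {"claw": 1, "dp": [0, 0, 0], "roll": 4}
    - {"claw": 1, "dp": [0, 0, 0], "roll": 4}
    - {"claw": 1, "dp": [0, 0, 0], "roll": 4}
    - {"claw": 1, "dp": [0, 0, 0], "roll": 4.5}
    - {"claw": 1, "dp": [0, 0, 0], "roll": 0}
    - {"claw": 1, "dp": [0, 0, 0], "roll": 0}
    - {"claw": 1, "dp": [0, 0, 0], "roll": 0}

```text
time: 9.77
tool_pos: [509.1, -218.5, 224.3]
tool_rot: [-3.112, 0.301, 0.007]
ft_force: [-0.3, -0.4, -0.5]
gripper_width: 85.1
```

Run:
```python
from h import *
c,o=look("wrist","w7"); print(tcp(o),o["ft_force"],o["gripper_width"])
```

```text
(array([ 509.1, -218.5,  224.3]), 'yaw', np.float64(-11.05), 'z', array([-0.003,  0.015, -1.   ])) [-0.25207909 -0.44575548 -0.53743309] 85.09146982046647
```

View pics/w7.png

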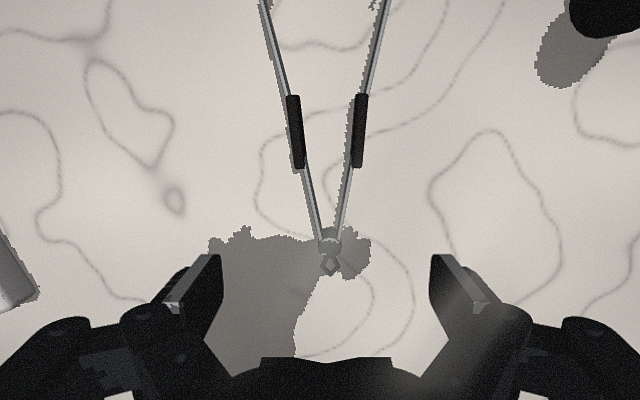

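Run:
```python
from h import *
np.set_printoptions(precision=1,suppress=True)
c,o=load("w7"); c1,_=load("w1")
a,b,p=onz(c,(294,131),34),onz(c,(361,130),34),onz(c,(330,239),30)
m=(a+b)/2
print(a,b,m,np.linalg.norm(a-b),p,np.degrees(np.arctan2(*(m-p)[1::-1])),np.linalg.norm(m-p))
print(tri([(c,(294,131)),(c1,(257,42))]),tri([(c,(361,130)),(c1,(304,62))]))
print(todo(o,[m[0],m[1],100]))
print(proj(c,o["tool_pos"]+R.from_rotvec(o["tool_rot"]).apply([[0,0,54],[0,0,73]])))
```

```text
[ 558.8 -200.7   34. ] [ 550.  -249.6   34. ] [ 554.4 -225.2   34. ] 49.670911343673644 [ 467.1 -210.3   30. ] -9.640393526482825 88.67554467695206
(array([ 558.7, -201.1,   22.3]), [array([ 2.1, -1.5]), array([-2.1,  0.5])]) (array([ 549.4, -249.7,   30.1]), [array([-0.2,  0.3]), array([ 0.3, -0.1])])
[ 46.5  -0.3 124.1]
[[327.2 279.2]
 [327.  258.2]]
```

Request:
arm_command:
  plan:
    - {"claw": 1, "dp": [0.015, 0, 0.01], "roll": 0}
    - {"claw": 1, "dp": [0.016, 0, 0.015], "roll": 0}
    - {"claw": 1, "dp": [0.015, 0, 0.015], "roll": 0}
    - {"claw": 1, "dp": [0, 0, 0.02], "roll": 0}
    - {"claw": 1, "dp": [0, 0, 0.02], "roll": 0}
    - {"claw": 1, "dp": [0, 0, 0.02], "roll": 0}
    - {"claw": 1, "dp": [0, 0, 0.01], "roll": 0}
    - {"claw": 1, "dp": [0, 0, 0], "roll": 0}
    - {"claw": 1, "dp": [0, 0, 0], "roll": 0}
    - {"claw": 1, "dp": [0, 0, 0], "roll": 0}

```text
time: 10.65
tool_pos: [554.8, -226.5, 115.5]
tool_rot: [-3.113, 0.304, 0.004]
ft_force: [0.1, -0.1, 0.6]
gripper_width: 85.5
```

Run:
```python
from h import *
c,o=look("wrist","w8"); print(tcp(o),o["ft_force"],o["gripper_width"])
```

```text
(array([ 554.8, -226.5,  115.5]), 'yaw', np.float64(-11.15), 'z', array([-0.001,  0.014, -1.   ])) [ 0.05261044 -0.12758217  0.58536293] 85.54088589719376
```

View pics/w8.png

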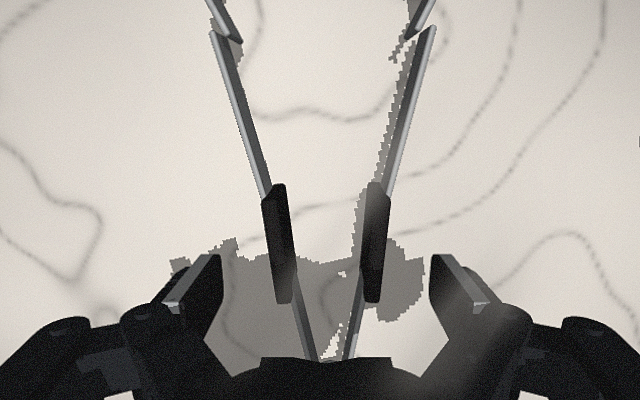

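Run:
```python
from h import *
np.set_printoptions(precision=1,suppress=True)
c,o=load("w8")
# front/back ends of the grips' top outer edges
f=[onz(c,p,34) for p in((275,186),(377,183),(286,303),(371,302))]
print(f); print((f[0]+f[1])/2,(f[2]+f[3])/2, sum(f)/4)
m=sum(f)/4; print(todo(o,[m[0],m[1],76]))
j=[onz(c,p,29) for p in((212,35),(435,30))];print(j,(j[0]+j[1])/2)
```

```text
[array([ 590.3, -208.3,   34. ]), array([ 582.9, -253.9,   34. ]), array([ 530.3, -199.7,   34. ]), array([ 523. , -241.5,   34. ])]
[ 586.6 -231.1   34. ] [ 526.7 -220.6   34. ] [ 556.6 -225.9   34. ]
[ 1.8 -0.5 39.5]
[array([ 657. , -196.8,   29. ]), array([ 640.8, -287.4,   29. ])] [ 648.9 -242.1   29. ]
```

Request:
arm_command:
  plan:
    - {"claw": 1, "dp": [0.001, 0, 0.01], "roll": -0.5}
    - {"claw": 1, "dp": [0.001, 0, 0.01], "roll": -0.5}
    - {"claw": 1, "dp": [0, 0, 0.01], "roll": 0}
    - {"claw": 1, "dp": [0, 0, 0.007], "roll": 0}
    - {"claw": 1, "dp": [0, 0, 0.002], "roll": 0}
    - {"claw": 1, "dp": [0, 0, 0], "roll": 0}
    - {"claw": 1, "dp": [0, 0, 0], "roll": 0}
    - {"claw": 0.5, "dp": [0, 0, 0], "roll": 0}
    - {"claw": 0.5, "dp": [0, 0, 0], "roll": 0}
    - {"claw": 0.5, "dp": [0, 0, 0], "roll": 0}
  squeeze: 20

```text
time: 11.53
tool_pos: [556.2, -226.1, 75.8]
tool_rot: [-3.115, 0.277, 0.005]
ft_force: [0.3, 0.9, 0.7]
gripper_width: 63.8
```

Request:
arm_command:
  plan:
    - {"claw": 0.4, "dp": [0, 0, 0], "roll": 0}
    - {"claw": 0.4, "dp": [0, 0, 0], "roll": 0}
    - {"claw": 0.32, "dp": [0, 0, 0], "roll": 0}
    - {"claw": 0.28, "dp": [0, 0, 0], "roll": 0}
    - {"claw": 0.24, "dp": [0, 0, 0], "roll": 0}
    - {"claw": 0.22, "dp": [0, 0, 0], "roll": 0}
    - {"claw": 0.21, "dp": [0, 0, 0], "roll": 0}
    - {"claw": 0.21, "dp": [0, 0, 0], "roll": 0}
    - {"claw": 0.21, "dp": [0, 0, 0], "roll": 0}
    - {"claw": 0.21, "dp": [0, 0, 0], "roll": 0}
  squeeze: 25

```text
time: 12.37
tool_pos: [556.5, -226.3, 76.5]
tool_rot: [-3.115, 0.277, 0.004]
ft_force: [-1.1, -0.3, 7.5]
gripper_width: 52.1
```

Run:
```python
from h import *
c,o=look("wrist","w9"); print(tcp(o),o["ft_force"],o["gripper_width"])
```

```text
(array([ 556.5, -226.3,   76.5]), 'yaw', np.float64(-10.17), 'z', array([-0.001,  0.014, -1.   ])) [-1.10333147 -0.33173325  7.54091562] 52.07024749472829
```

View pics/w9.png

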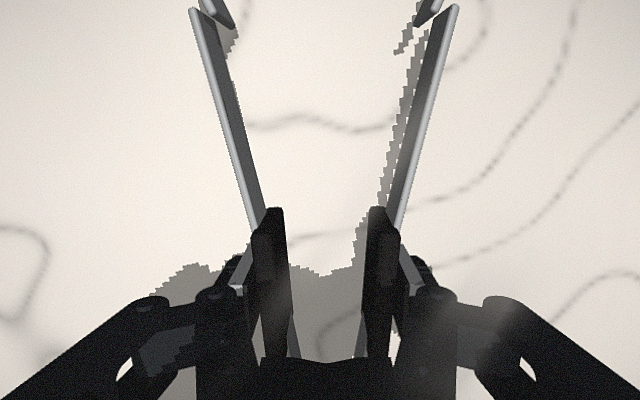

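Request:
arm_command:
  plan:
    - {"claw": 0.2, "dp": [0, 0, -0.001], "roll": 0}
    - {"claw": 0.2, "dp": [0, 0, -0.003], "roll": 0}
    - {"claw": 0.2, "dp": [0, 0, -0.005], "roll": 0}
    - {"claw": 0.2, "dp": [0, 0, -0.006], "roll": 0}
    - {"claw": 0.2, "dp": [0, 0, -0.006], "roll": 0}
    - {"claw": 0.2, "dp": [0, 0, -0.006], "roll": 0}
    - {"claw": 0.2, "dp": [0, 0, -0.004], "roll": 0}
    - {"claw": 0.2, "dp": [0, 0, -0.001], "roll": 0}
    - {"claw": 0.2, "dp": [0, 0, 0], "roll": 0}
    - {"claw": 0.2, "dp": [0, 0, 0], "roll": 0}

```text
time: 13.25
tool_pos: [555.9, -226.4, 107.3]
tool_rot: [-3.114, 0.277, 0.006]
ft_force: [-0.0, -0.0, -1.6]
gripper_width: 51.5
```

Run:
```python
from h import *
c,o=look("wrist","w10"); print(tcp(o),o["ft_force"],o["gripper_width"])
c,o=look("side","d10")
a=cv2.imread("pics/w10.png");b=cv2.imread("pics/d10.png")[120:200,270:398]
cv2.imwrite("pics/m10.png",np.hstack([cv2.resize(a,(400,250)),cv2.resize(b,(400,250))]))
```

```text
(array([ 555.9, -226.4,  107.3]), 'yaw', np.float64(-10.17), 'z', array([-0.003,  0.015, -1.   ])) [-0.03628561 -0.03261304 -1.55580683] 51.45848128820574
```

View pics/m10.png

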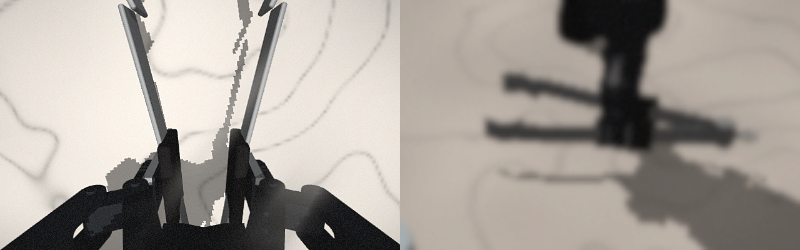

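Request:
arm_command:
  plan:
    - {"claw": 0.2, "dp": [0, 0, -0.006], "roll": 0}
    - {"claw": 0.2, "dp": [0, 0, -0.012], "roll": 0}
    - {"claw": 0.2, "dp": [0, 0, -0.018], "roll": 0}
    - {"claw": 0.2, "dp": [0, 0, -0.02], "roll": 0}
    - {"claw": 0.2, "dp": [0, 0, -0.02], "roll": 0}
    - {"claw": 0.2, "dp": [0, 0, -0.02], "roll": 0}
    - {"claw": 0.2, "dp": [-0.001, -0.005, -0.018], "roll": 0}
    - {"claw": 0.2, "dp": [-0.002, -0.01, -0.012], "roll": 0}
    - {"claw": 0.2, "dp": [-0.003, -0.015, -0.006], "roll": 0}
    - {"claw": 0.2, "dp": [-0.004, -0.02, -0.003], "roll": 0}

```text
time: 14.18
tool_pos: [555.7, -177.1, 244.5]
tool_rot: [-3.115, 0.279, 0.003]
ft_force: [1.0, -0.1, -1.1]
gripper_width: 51.2
```

Request:
arm_command:
  plan:
    - {"claw": 0.2, "dp": [-0.006, -0.026, 0], "roll": 0}
    - {"claw": 0.2, "dp": [-0.006, -0.028, 0], "roll": 0}
    - {"claw": 0.2, "dp": [-0.006, -0.028, 0], "roll": 0}
    - {"claw": 0.2, "dp": [-0.006, -0.028, 0], "roll": 0}
    - {"claw": 0.2, "dp": [-0.006, -0.028, 0], "roll": 0}
    - {"claw": 0.2, "dp": [-0.006, -0.028, 0], "roll": 0}
    - {"claw": 0.2, "dp": [-0.006, -0.028, 0], "roll": 0}
    - {"claw": 0.2, "dp": [-0.006, -0.028, 0], "roll": 0}
    - {"claw": 0.2, "dp": [-0.006, -0.028, 0], "roll": 0}
    - {"claw": 0.2, "dp": [-0.006, -0.024, 0], "roll": 0}

```text
time: 15.02
tool_pos: [532.2, 41.5, 249.5]
tool_rot: [-3.075, 0.135, 0.005]
ft_force: [0.2, 0.0, -1.3]
gripper_width: 51.1
```

Request:
arm_command:
  plan:
    - {"claw": 0.2, "dp": [-0.004, -0.02, 0], "roll": 0}
    - {"claw": 0.2, "dp": [-0.003, -0.015, 0], "roll": 0}
    - {"claw": 0.2, "dp": [-0.002, -0.01, 0], "roll": -1}
    - {"claw": 0.2, "dp": [-0.001, -0.005, 0], "roll": -2}
    - {"claw": 0.2, "dp": [0, 0, 0], "roll": -3}
    - {"claw": 0.2, "dp": [0, 0, 0], "roll": -4}
    - {"claw": 0.2, "dp": [0, 0, 0], "roll": -4}
    - {"claw": 0.2, "dp": [0, 0, 0], "roll": -3}
    - {"claw": 0.2, "dp": [0, 0, 0], "roll": -1}
    - {"claw": 0.2, "dp": [0, 0, 0], "roll": 0}

```text
time: 15.85
tool_pos: [525.5, 72.2, 253.0]
tool_rot: [-3.041, -0.384, -0.013]
ft_force: [0.6, -0.0, -1.9]
gripper_width: 51.1
```

Run:
```python
from h import *
c,o=look("wrist","w11"); print(tcp(o),o["ft_force"],o["gripper_width"])
```

```text
(array([525.5,  72.2, 253. ]), 'yaw', np.float64(14.35), 'z', array([-0.001,  0.077, -0.997])) [ 0.59927408 -0.04367217 -1.89307742] 51.11535109280774
```

View pics/w11.png

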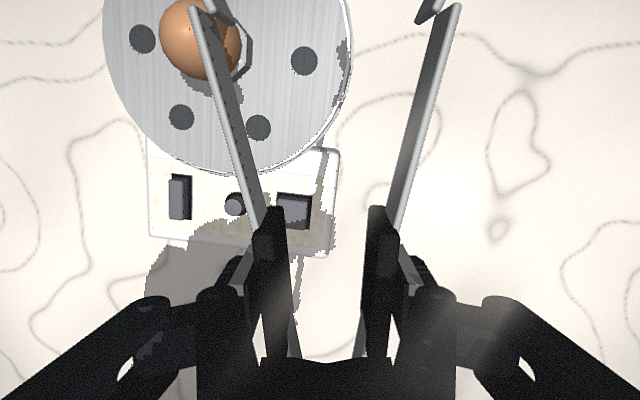

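Run:
```python
from h import *
from bench import monitor
o=monitor.get_obs(); print(np.round(o["q"],3),np.round(o["joint_velocities"],3),R.from_rotvec(o["tool_rot"]).as_matrix().round(3))
```

```text
[-0.036  0.329 -0.328  0.917  0.077  2.855] [ 0.001  0.    -0.001  0.     0.001  0.003] [[ 0.969  0.248 -0.001]
 [ 0.247 -0.966  0.077]
 [ 0.018 -0.075 -0.997]]
```

Run:
```python
from h import *
from bench import eyes
np.set_printoptions(precision=1,suppress=True)
c,o=load("w11"); im=cv2.imread("pics/w11.png").astype(int)
m=((im[:,:,2]-im[:,:,0])>60)[:120,:300]; ys,xs=np.where(m); print(xs.min(),xs.max(),ys.min(),ys.max())
print("egg",onz(c,(200,38),112)); print("lock",onz(c,(234,205),48),"sq",onz(c,(294,210),48),"bar",onz(c,(180,197),48))
s=eyes.calibration("scene");d=eyes.calibration("side")
print(tri([(c,(200,38)),(s,(369.75,206.75))]),tri([(c,(200,38)),(s,(369.75,206.75)),(d,(320,251.7))]))
print("jar",onz(d,(324,385),130),onz(s,(469,237),130))
```

```text
159 233 0 68
egg [607.3 180.2 112. ]
lock [489.2 160.1  48. ] sq [498.8 109.5  48. ] bar [483.5 206.8  48. ]
(array([606.7, 180.7, 112.7]), [array([-1.5,  0.5]), array([-0.3,  0.1])]) (array([605.5, 180.5, 112.2]), [array([-1.1,  3. ]), array([-0.2, -0. ]), array([-0.7,  0.1])])
jar [586.4 465.6 130. ] [601.9 468.3 130. ]
```

Request:
arm_command:
  plan:
    - {"claw": 0.2, "dp": [0, 0, 0], "roll": -1}
    - {"claw": 0.2, "dp": [0, 0, 0], "roll": -2}
    - {"claw": 0.2, "dp": [0, 0, 0], "roll": -3}
    - {"claw": 0.2, "dp": [0, 0, 0], "roll": -3.5}
    - {"claw": 0.2, "dp": [0, 0, 0], "roll": -3.5}
    - {"claw": 0.2, "dp": [0, 0, 0], "roll": -2.5}
    - {"claw": 0.2, "dp": [0, 0, 0], "roll": -1.5}
    - {"claw": 0.2, "dp": [0, 0, 0], "roll": -0.5}
    - {"claw": 0.2, "dp": [0, 0, 0], "roll": 0}
    - {"claw": 0.2, "dp": [0, 0, 0], "roll": 0}

```text
time: 16.73
tool_pos: [525.4, 72.3, 253.0]
tool_rot: [-2.949, -0.843, -0.031]
ft_force: [-0.7, 0.3, -1.1]
gripper_width: 51.0
```

```bash
cat >> h.py <<'E'
def jaw(o): return o["tool_pos"]+R.from_rotvec(o["tool_rot"]).apply([115,0,59.5])
E
python3 - <<'E'
from h import *
from bench import monitor
np.set_printoptions(precision=2,suppress=True)
o=monitor.get_obs(); print(tcp(o),np.round(o["q"],3),jaw(o),o["gripper_width"])
print(todo(o,o["tool_pos"]+np.array([605.5,179.5,114+50])-jaw(o)))
E
```

```text
(array([525.4,  72.3, 253. ]), 'yaw', np.float64(31.81), 'z', array([-0.  ,  0.08, -1.  ])) [-0.04  0.33 -0.33  0.92  0.08  2.55] [622.98 137.4  198.23] 51.044158924789926
[  6.  -42.6  37.4]
```

Request:
arm_command:
  plan:
    - {"claw": 0.2, "dp": [0.001, -0.003, 0], "roll": 0}
    - {"claw": 0.2, "dp": [0.001, -0.006, 0.003], "roll": 0}
    - {"claw": 0.2, "dp": [0.001, -0.008, 0.005], "roll": 0}
    - {"claw": 0.2, "dp": [0.001, -0.009, 0.006], "roll": 0}
    - {"claw": 0.2, "dp": [0.001, -0.008, 0.006], "roll": 0}
    - {"claw": 0.2, "dp": [0.001, -0.006, 0.003], "roll": 0}
    - {"claw": 0.2, "dp": [0, -0.003, 0.002], "roll": 0}
    - {"claw": 0.2, "dp": [0, 0, 0], "roll": 0}
    - {"claw": 0.2, "dp": [0, 0, 0], "roll": 0}
    - {"claw": 0.2, "dp": [0, 0, 0], "roll": 0}

```text
time: 17.57
tool_pos: [508.0, 113.6, 231.3]
tool_rot: [-2.949, -0.843, -0.032]
ft_force: [1.4, 0.4, -0.1]
gripper_width: 51.2
```

Run:
```python
from h import *
from bench import monitor
np.set_printoptions(precision=2,suppress=True)
o=monitor.get_obs(); print(tcp(o),np.round(o["q"],3),jaw(o),o["gripper_width"])
s,_=look("scene","s12"); d,_=look("side","d12")
print("jaw proj",proj(s,jaw(o)),proj(d,jaw(o)),"egg",proj(s,[605.5,179.5,112]),proj(d,[605.5,179.5,112]))
a=cv2.imread("pics/s12.png")[140:240,310:430];b=cv2.imread("pics/d12.png")[180:280,270:390]
cv2.imwrite("pics/m12.png",np.hstack([cv2.resize(a,None,fx=3.3,fy=3.3,interpolation=2),cv2.resize(b,None,fx=3.3,fy=3.3,interpolation=2)]))
```

```text
(array([508. , 113.6, 231.3]), 'yaw', np.float64(31.84), 'z', array([-0.  ,  0.08, -1.  ])) [ 0.04  0.33 -0.39  0.85  0.08  2.63] [605.6  178.82 176.64] 51.22639487763108
jaw proj [[371.12 189.39]] [[318.57 232.28]] egg [[369.23 206.65]] [[319.33 251.5 ]]
```

View pics/m12.png

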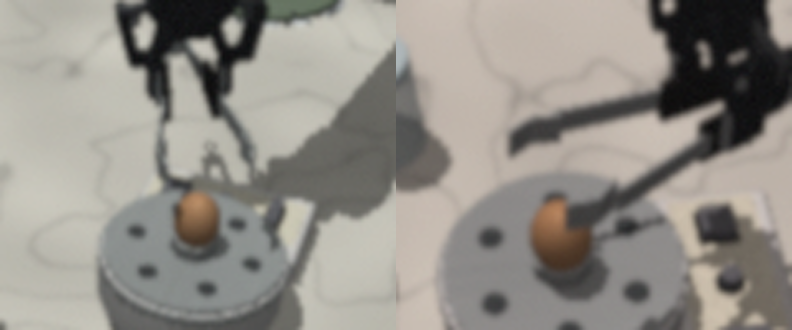

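```bash
cat >> h.py <<'E'
def drawjaw(tag,c,o,x0,y0,w,hh,s,name,gap=63,off=(0,0,0)):
    im=cv2.resize(cv2.imread("pics/"+tag+".png")[y0:y0+hh,x0:x0+w],None,fx=s,fy=s,interpolation=2)
    Rm=R.from_rotvec(o["tool_rot"])
    for sg in(1,-1):
        P=[[115+dx+off[0],sg*(gap/2+dy)+off[1],59.5+dz+off[2]] for dx in(-20,20) for dy in(0,12) for dz in(-12,12)]
        uv=(proj(c,o["tool_pos"]+Rm.apply(P))-[x0,y0])*s+s/2
        for i in range(8):
            for b in(1,2,4):
                if not i&b: cv2.line(im,tuple(map(int,uv[i])),tuple(map(int,uv[i|b])),(0,255,0),1)
    cv2.imwrite(name,im)
E
python3 - <<'E'
from h import *
s,o=load("s12"); d,_=load("d12")
drawjaw("s12",s,o,330,150,70,80,7,"pics/js12.png"); drawjaw("d12",d,o,290,200,80,70,7,"pics/jd12.png")
a=cv2.imread("pics/js12.png");b=cv2.imread("pics/jd12.png")
cv2.imwrite("pics/j12.png",np.hstack([cv2.resize(a,(394,450)),cv2.resize(b,(400,350))[:450] if 0 else cv2.copyMakeBorder(cv2.resize(b,(400,350)),0,100,0,0,0)]))
E
```

```text
(no output)
```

View pics/jd12.png

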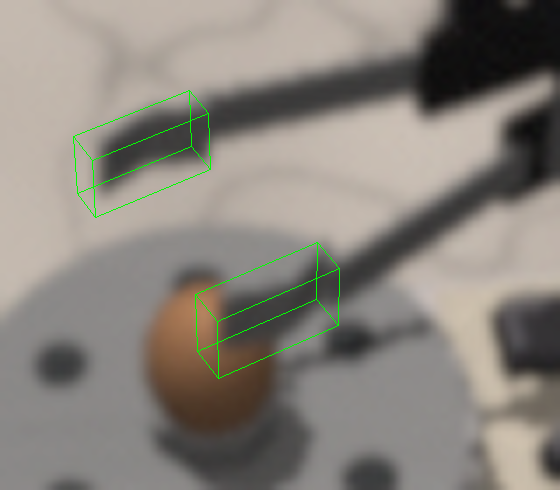

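View pics/js12.png

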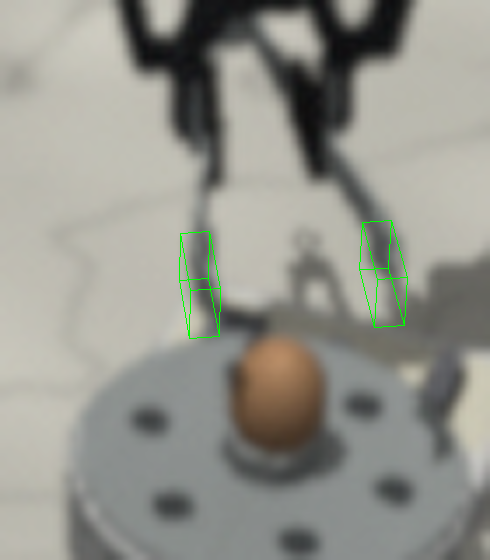

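Run:
```python
from h import *
from bench import monitor
o=monitor.get_obs(); j=jaw(o)
for z in(140,114): print(todo(o,o["tool_pos"]+np.array([608,181,z])-j))
```

```text
[ 1.7  1.6 36.8]
[ 0.7  3.3 62.7]
```

Request:
arm_command:
  plan:
    - {"claw": 0.2, "dp": [0.001, 0.0008, 0.001], "roll": 0}
    - {"claw": 0.2, "dp": [0.0007, 0.0008, 0.003], "roll": 0}
    - {"claw": 0.2, "dp": [0, 0, 0.006], "roll": 0}
    - {"claw": 0.2, "dp": [0, 0, 0.008], "roll": 0}
    - {"claw": 0.2, "dp": [0, 0, 0.008], "roll": 0}
    - {"claw": 0.2, "dp": [0, 0, 0.006], "roll": 0}
    - {"claw": 0.2, "dp": [0, 0, 0.003], "roll": 0}
    - {"claw": 0.2, "dp": [0, 0, 0.002], "roll": 0}
    - {"claw": 0.2, "dp": [0, 0, 0], "roll": 0}
    - {"claw": 0.2, "dp": [0, 0, 0], "roll": 0}

```text
time: 18.5
tool_pos: [510.0, 116.2, 194.2]
tool_rot: [-2.949, -0.843, -0.031]
ft_force: [-0.3, -0.7, -1.0]
gripper_width: 51.5
```

Run:
```python
from h import *
s,o=look("scene","s13"); d,_=look("side","d13"); print(tcp(o),jaw(o),o["gripper_width"],o["ft_force"])
drawjaw("s13",s,o,330,160,70,70,8,"pics/js13.png"); drawjaw("d13",d,o,290,200,75,70,8,"pics/jd13.png")
```

```text
(array([510. , 116.2, 194.2]), 'yaw', np.float64(31.85), 'z', array([-0.001,  0.077, -0.997])) [607.54694582 181.36553811 139.44422464] 51.45097674373611 [-0.26304976 -0.71900712 -0.96520554]
```

View pics/jd13.png

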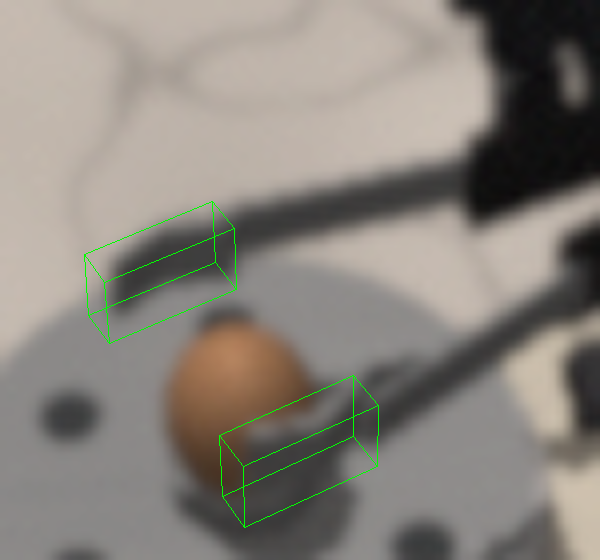

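View pics/js13.png

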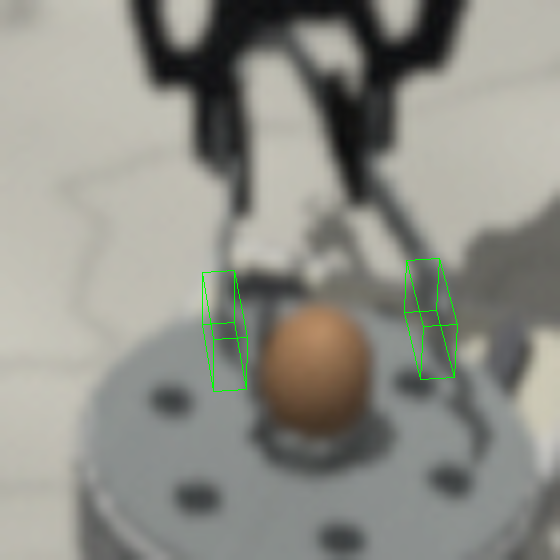

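Request:
arm_command:
  plan:
    - {"claw": 0.2, "dp": [0, 0.0002, 0.001], "roll": 0}
    - {"claw": 0.2, "dp": [0, 0.0003, 0.003], "roll": 0}
    - {"claw": 0.2, "dp": [0, 0.0003, 0.005], "roll": 0}
    - {"claw": 0.2, "dp": [0, 0.0003, 0.006], "roll": 0}
    - {"claw": 0.2, "dp": [0, 0.0003, 0.005], "roll": 0}
    - {"claw": 0.2, "dp": [0, 0.0003, 0.003], "roll": 0}
    - {"claw": 0.2, "dp": [0, 0, 0.002], "roll": 0}
    - {"claw": 0.2, "dp": [0, 0, 0], "roll": 0}
    - {"claw": 0.2, "dp": [0, 0, 0], "roll": 0}
    - {"claw": 0.2, "dp": [0, 0, 0], "roll": 0}

```text
time: 19.43
tool_pos: [510.9, 116.6, 169.3]
tool_rot: [-2.949, -0.843, -0.031]
ft_force: [-0.5, -1.6, -1.3]
gripper_width: 51.8
```

Run:
```python
from h import *
s,o=look("scene","s14"); d,_=look("side","d14"); print(tcp(o),jaw(o),o["gripper_width"],o["ft_force"])
crop(cv2.imread("pics/s14.png"),335,165,395,235,8,"pics/js14.png"); crop(cv2.imread("pics/d14.png"),290,210,365,280,8,"pics/jd14.png")
```

```text
(array([510.9, 116.6, 169.3]), 'yaw', np.float64(31.84), 'z', array([-0.001,  0.077, -0.997])) [608.51879913 181.81896148 114.57489003] 51.794356652136564 [-0.49891917 -1.63800725 -1.28377246]
```

View pics/jd14.png

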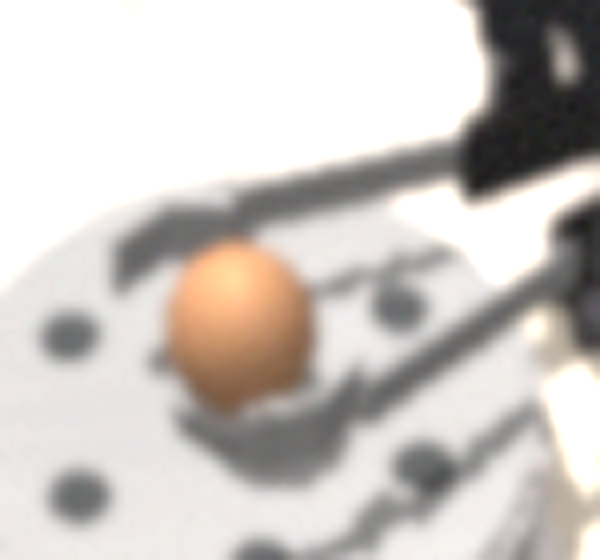

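View pics/js14.png

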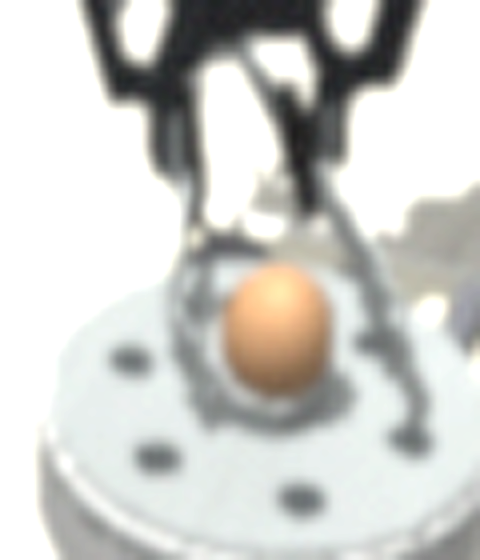

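Request:
arm_command:
  plan:
    - {"claw": 0.18, "dp": [0, 0, 0], "roll": 0}
    - {"claw": 0.15, "dp": [0, 0, 0], "roll": 0}
    - {"claw": 0.12, "dp": [0, 0, 0], "roll": 0}
    - {"claw": 0.09, "dp": [0, 0, 0], "roll": 0}
    - {"claw": 0.06, "dp": [0, 0, 0], "roll": 0}
    - {"claw": 0.03, "dp": [0, 0, 0], "roll": 0}
    - {"claw": 0.0, "dp": [0, 0, 0], "roll": 0}
    - {"claw": -0.03, "dp": [0, 0, 0], "roll": 0}
    - {"claw": -0.06, "dp": [0, 0, 0], "roll": 0}
    - {"claw": -0.08, "dp": [0, 0, 0], "roll": 0}
  squeeze: 25

```text
time: 20.37
tool_pos: [510.8, 116.6, 169.2]
tool_rot: [-2.949, -0.843, -0.031]
ft_force: [0.4, -0.4, -1.0]
gripper_width: 39.4
```

Run:
```python
from h import *
s,o=look("scene","s15"); d,_=look("side","d15"); print(tcp(o),o["gripper_width"],o["ft_force"])
crop(cv2.imread("pics/s15.png"),340,175,390,225,8,"pics/js15.png"); crop(cv2.imread("pics/d15.png"),300,225,350,275,8,"pics/jd15.png")
cv2.imwrite("pics/j15.png",np.hstack([cv2.imread("pics/js15.png"),cv2.imread("pics/jd15.png")]))
```

```text
(array([510.8, 116.6, 169.2]), 'yaw', np.float64(31.84), 'z', array([-0.001,  0.077, -0.997])) 39.43461383973808 [ 0.36811448 -0.39713443 -1.03657286]
```

View pics/j15.png

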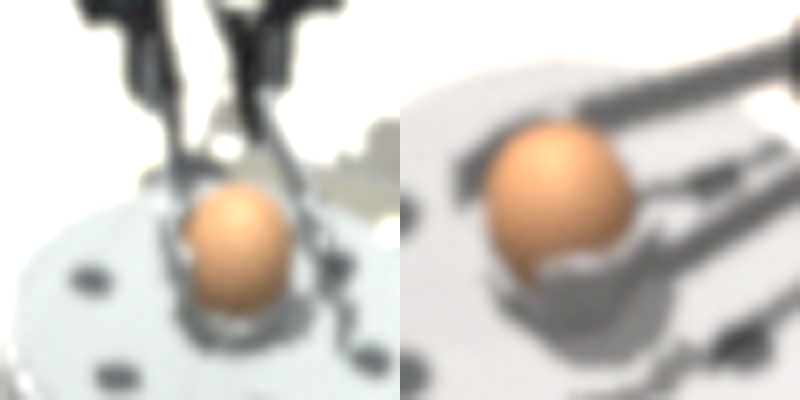

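Request:
arm_command:
  plan:
    - {"claw": -0.08, "dp": [0, 0.001, 0], "roll": 0}
    - {"claw": -0.08, "dp": [0, 0.001, 0], "roll": 0}
    - {"claw": -0.08, "dp": [0, 0, 0], "roll": 0}
    - {"claw": -0.1, "dp": [0, 0, 0], "roll": 0}
    - {"claw": -0.12, "dp": [0, 0, 0], "roll": 0}
    - {"claw": -0.14, "dp": [0, 0, 0], "roll": 0}
    - {"claw": -0.16, "dp": [0, 0, 0], "roll": 0}
    - {"claw": -0.18, "dp": [0, 0, 0], "roll": 0}
    - {"claw": -0.2, "dp": [0, 0, 0], "roll": 0}
    - {"claw": -0.22, "dp": [0, 0, 0], "roll": 0}
  squeeze: 25

```text
time: 21.3
tool_pos: [512.1, 114.8, 169.2]
tool_rot: [-2.95, -0.843, -0.032]
ft_force: [0.3, -1.4, -0.1]
gripper_width: 35.3
```

Run:
```python
from h import *
s,o=look("scene","s16"); d,_=look("side","d16"); print(tcp(o),o["gripper_width"],o["ft_force"])
crop(cv2.imread("pics/s16.png"),340,175,390,225,8,"pics/js16.png"); crop(cv2.imread("pics/d16.png"),300,225,350,275,8,"pics/jd16.png")
cv2.imwrite("pics/j16.png",np.hstack([cv2.imread("pics/js16.png"),cv2.imread("pics/jd16.png")]))
```

```text
(array([512.1, 114.8, 169.2]), 'yaw', np.float64(31.83), 'z', array([-0.001,  0.076, -0.997])) 35.26414093064434 [ 0.2818497  -1.37004344 -0.07433222]
```

View pics/j16.png

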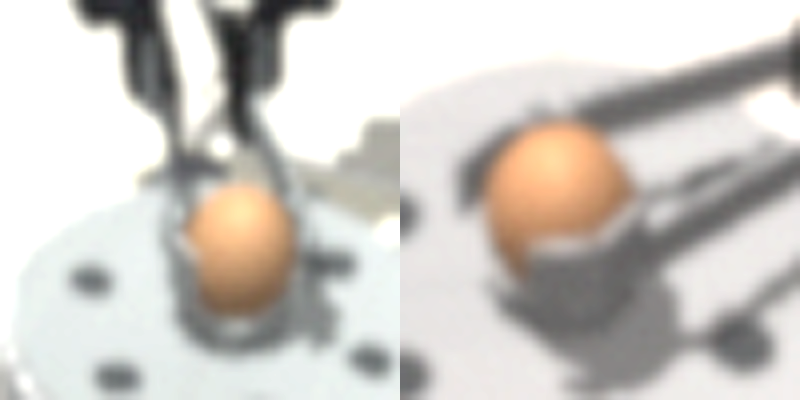

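Request:
arm_command:
  plan:
    - {"claw": -0.35, "dp": [0, 0, 0], "roll": 0}
    - {"claw": -0.5, "dp": [0, 0, 0], "roll": 0}
    - {"claw": -0.5, "dp": [0, 0, 0], "roll": 0}
    - {"claw": -0.5, "dp": [0, 0, 0], "roll": 0}
    - {"claw": -0.5, "dp": [0, 0, -0.001], "roll": 0}
    - {"claw": -0.5, "dp": [0, 0, -0.002], "roll": 0}
    - {"claw": -0.5, "dp": [0, 0, -0.003], "roll": 0}
    - {"claw": -0.5, "dp": [0, 0, -0.004], "roll": 0}
    - {"claw": -0.5, "dp": [0, 0, -0.004], "roll": 0}
    - {"claw": -0.5, "dp": [0, 0, -0.002], "roll": 0}
  squeeze: 28

```text
time: 22.23
tool_pos: [512.0, 113.9, 185.6]
tool_rot: [-2.949, -0.844, -0.032]
ft_force: [-0.2, 0.1, -1.3]
gripper_width: 35.1
```

Run:
```python
from h import *
s,o=look("scene","s17"); d,_=look("side","d17"); print(tcp(o),o["gripper_width"],o["ft_force"])
crop(cv2.imread("pics/s17.png"),340,165,390,215,8,"pics/js17.png"); crop(cv2.imread("pics/d17.png"),300,215,350,265,8,"pics/jd17.png")
cv2.imwrite("pics/j17.png",np.hstack([cv2.imread("pics/js17.png"),cv2.imread("pics/jd17.png")]))
```

```text
(array([512. , 113.9, 185.6]), 'yaw', np.float64(31.86), 'z', array([-0.001,  0.077, -0.997])) 35.069656358851745 [-0.23148921  0.05219256 -1.25710694]
```

View pics/j17.png

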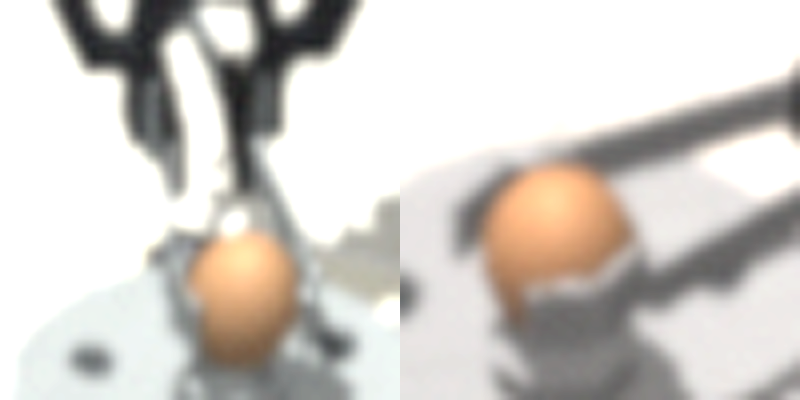

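Request:
arm_command:
  plan:
    - {"claw": -0.5, "dp": [0, 0, -0.003], "roll": 0}
    - {"claw": -0.5, "dp": [0, 0, -0.006], "roll": 0}
    - {"claw": -0.5, "dp": [0, 0, -0.008], "roll": 0}
    - {"claw": -0.5, "dp": [0, 0, -0.01], "roll": 0}
    - {"claw": -0.5, "dp": [0, 0, -0.01], "roll": 0}
    - {"claw": -0.5, "dp": [0, 0, -0.01], "roll": 0}
    - {"claw": -0.5, "dp": [0, 0, -0.008], "roll": 0}
    - {"claw": -0.5, "dp": [0, 0, -0.006], "roll": 0}
    - {"claw": -0.5, "dp": [0, 0, -0.003], "roll": 0}
    - {"claw": -0.5, "dp": [0, 0, -0.0005], "roll": 0}
  squeeze: 28

```text
time: 23.17
tool_pos: [512.3, 108.7, 250.1]
tool_rot: [-2.949, -0.843, -0.033]
ft_force: [-0.6, -0.4, -1.4]
gripper_width: 35.2
```

Request:
arm_command:
  plan:
    - {"claw": -0.5, "dp": [0, 0, 0], "roll": 0}
    - {"claw": -0.5, "dp": [0, 0, 0], "roll": 0}
    - {"claw": -0.5, "dp": [0, 0, 0], "roll": 0}
    - {"claw": -0.5, "dp": [0, 0, 0], "roll": 0}
    - {"claw": -0.5, "dp": [0, 0, 0], "roll": 0}
    - {"claw": -0.5, "dp": [0, 0, 0], "roll": 0}
    - {"claw": -0.5, "dp": [0, 0, 0], "roll": 0}
    - {"claw": -0.5, "dp": [0, 0, 0], "roll": 0}
    - {"claw": -0.5, "dp": [0, 0, 0], "roll": 0}
    - {"claw": -0.5, "dp": [0, 0, 0], "roll": 0}

```text
time: 24.0
tool_pos: [512.0, 108.7, 249.3]
tool_rot: [-2.949, -0.843, -0.031]
ft_force: [0.5, -0.3, -1.1]
gripper_width: 35.0
```

Run:
```python
from h import *
s,o=look("scene","s18"); d,_=look("side","d18"); print(tcp(o),jaw(o),o["gripper_width"],o["ft_force"])
crop(cv2.imread("pics/s18.png"),330,150,430,250,4,"pics/js18.png"); crop(cv2.imread("pics/d18.png"),270,190,370,290,4,"pics/jd18.png")
cv2.imwrite("pics/j18.png",np.hstack([cv2.imread("pics/js18.png"),cv2.imread("pics/jd18.png")]))
```

```text
(array([512. , 108.7, 249.3]), 'yaw', np.float64(31.84), 'z', array([-0.001,  0.077, -0.997])) [609.50896986 173.9276503  194.53298221] 35.004185426786144 [ 0.4705199  -0.31769579 -1.10857121]
```

View pics/j18.png

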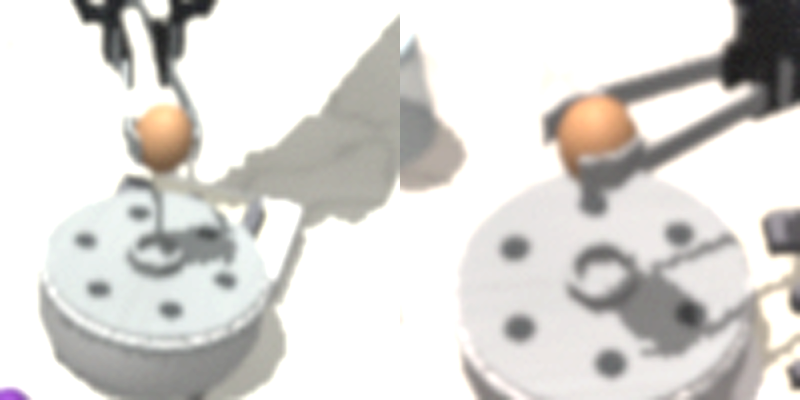

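View pics/d18.png

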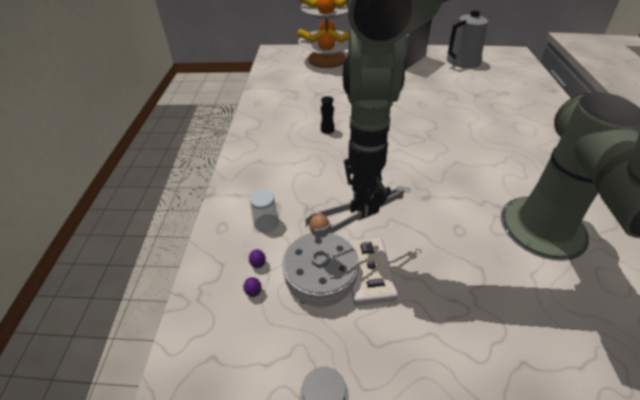

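Run:
```python
from h import *
s,o=load("s18"); d,_=load("d18")
print(tri([(s,(164/4+330,138/4+150)),(d,(197/4+270,136/4+190))]))
from bench import r; print(r.hand_in())
```

```text
(array([604.52553484, 174.71181796, 194.46042798]), [array([-0.4, -0.7]), array([-0.3,  1.1])])
the job is handed in; nothing more can be done
None
```

The job is done and handed in at about 24 s. I pressed the lock key, let it come up, then pressed the off key. The egg is now held up in the tongs, about 8 cm above its seat.

- **Keys:** The lock key took 5.4 N at about 6 mm of travel, and the picture showed it up again before I pressed the square off key (4.6 N, about 5 mm). I never brought the gripper over the start key.
- **Tongs and egg:** I took the tongs at 52 mm over the grips and closed them on the egg at 35 mm with a 28 N grip. The last two-view measurement puts the egg at z ≈ 194 mm, against 112 mm at the start. The ring is empty, and the gripper never touched the egg in any picture. The gripper opening was steady at 35.0 mm through a still second.
- **Bystanders:** In the last side view, the mill, tumbler and jar look unmoved.

Two checks disagreed:

- **Tool tilt:** The tool tilted about 4.4° on the way to the egg, apparently near the last joint's limit, so the tongs hold the egg slightly tilted and it hangs about 5 mm to the side of its seat's axis. I went in at a different angle so it got no worse.
- **Camera offset:** The side camera read key positions about 3 mm off from the wrist camera, so I used the wrist view for the keys.

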